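# Unlock a feed slide and tap the die block home

### The arm

A 6-joint arm with a two-finger parallel gripper is mounted at the origin on the work surface. World frame = base frame: x ahead of the robot, y to its left, z up, the work surface at z = 0. Lengths are in m, angles in degrees, forces in N, time in s.
With the tool pointing down it reaches from about 0.35 to 0.875 m from the base axis. Payload 15.5 kg.
Tool frame: the origin (TCP) lies at the very end of the fingers, on their centre line; the grasp point (between the pads) lies grip_depth behind it (grip_depth is the distance from the TCP to the grasp point, in m); z points along the fingers, y is the line along which they close (so a half turn about z gives the same grasp; the last joint's range is limited). The gripper opens to 85 mm and grips with 20 to 120 N. Pads are 22 mm wide; open, the fingers measure 114 mm over their backs; the gripper's body (76 mm by 85 mm) begins 54 mm behind the grasp point. The pads swing forward as they close: fully open they stand 13 mm farther back than shut.
Start: joints at [-78.524, 28.281, 77.091, -0, 74.628, -5.472], TCP at [0.182, -0.598, 0.231] pointing down, gripper open.
Joint ranges: [-166.48, 166.48], [-47.26, 123.95], [12.59, 153.08], [-70.14, 250.14], [6.76, 159.57], [-176.63, 176.63]. Speed limits (degrees/s): [108.29, 108.29, 147.25, 172.46, 172.46, 172.46].

### API

Orientations are given as [roll, pitch, yaw] about the fixed x, y, z axes, in that order (R = Rz(yaw) Ry(pitch) Rx(roll)).
In Python, from bench import * gives the robot as it stands.
- The arm moves only by the tool drive_tool, never from a script. Its argument "motion" is a list of rows, each a list of 7 numbers: the shift along the tool's x, y, z as a fraction of full scale, then the turn, a rotation vector about the tool's x, y, z as a fraction of full scale, then the gripper command: -1 is fully open, 1 is shut, values between are in proportion. In form: [[x, y, z, rx, ry, rz, claw], ...]. A call has exactly 10 rows; each row shifts and turns the commanded pose from where the row before left it, along the tool's axes as they then stand; what a row does not reach is not made up. Full scale, the value 1, is 0.3 m for a shift and pi rad for a turn. A row lasts 1/10 s, in which the tool goes at most 50 mm and 8.59 degrees, less where a joint would pass 70% of its speed; a pose out of reach is approached as far as the arm can. A call with a number of a shift or a turn outside -1 to 1 is refused whole. A call with a gripper value outside its range is refused whole. The fingers move at their own pace and stop on an object; "newtons" is the grip in N (left out, the last holds). Time passes only in rows, so rows that do not move let the fingers close, or fill a call up. It gives the time, the measured TCP pose, the force, the opening and the grip force at its end, in the units of the state.
- get_state(): the state, without advancing time (a new reading comes with each control period).
- camera(name): name is "scene" or "top" or "wrist"; returns a dict with "pixels" (480x640x3 uint8, blue, green, red), "mtx" (3x3 intrinsics, pixels), "rvec" (rotation vector, rad) and "tvec" (3), from world to camera coordinates, as OpenCV has them. Camera axes: x right, y down, z forward; pixel columns grow to the right and rows downward; lengths in m; the calibration is good to about 2 mm. A picture is of the moment at which its call begins. There is no depth.
- close_job(): hands the job in; it is judged then, once.
The state is a dict: "clock": time; "joints": joint angles; "dq": joint speeds; "joint_torque": joint torques, N m; "tcp_pos": TCP position; "tool_rot": TCP orientation; "wrist_force": force on the tool from outside, world axes, zero at the start; "ft_torque": the same for the moment, N m; "gripper_width": finger opening in m; "grasp_force": force on a finger pad.
Only numpy, scipy, OpenCV 4.12 (cv2) and the standard library are available. Lean on these libraries where they do the work, as an engineer would, in place of code of your own. Each camera call takes 0.05 s, during which the arm holds its last target. There are 200 camera calls.

### The job

Bring the die block of this tablet-press feed slide home: lift the steel lock plate straight up off its two dowels, keeping it level, and lay it flat in the middle of the white board, lengthwise. Then take the tapping bar from its rest and use it (not the fingers) to drive the die block along the channel into the covered head in small gentle taps of a centimetre or two, backing the bar clear of the block after each, until the block is fully home against the stop hidden inside, without shoving that stop back. Lay the bar back in the two saddles of its rest, let go, and leave everything else on the bench where it is.

Things in the scene. Friction and masses are not known exactly. Their poses are not given: they have to be found in the camera images.
- slide_ref (a point): Feed slide, fixed: dark steel bed 12 mm thick, with two dark rails (tops 24 mm above the bench) beside a 63 mm wide channel; at x = 0, y = +-53 mm a 12 mm dowel stands on each rail, top 46 mm above the bench. This point: midway between the dowels, 24 mm above the bench. x runs along the channel from the open end (x = -120 mm) into the covered head (the way to tap), z up
- head_mouth (a point): Grey covered head of the feed slide, 124 mm long, 160 mm wide, top 91 mm above the bench (bolts 93). This point: centre of its mouth, 26 mm along x from the dowels, 40 mm above the bench; axes as the slide. Mouth 72 x 56 mm. The stop inside is hidden, at an unknown place: the block's front face meets it 30 to 54 mm beyond the mouth
- plate_grip (a point): Lock plate, loose, 0.38 kg: steel, 46 (x) x 150 (y) x 10 mm, lying across the rails on the two dowels (0.7 mm play all round), barring the die block's way; it must rise 22 mm to clear them. A black upright grip, 40 (x) x 20 (y) x 55 mm high, stands on its middle. This point: in the grip, 45 mm above the plate's underside, 20 mm below the grip's top. z up; x along the channel
- block_center (a point): Die block, loose, about 0.55 kg: aluminium, 70 (x, along the channel) x 60 x 50 mm high, three dark bores on top, on the bed in the channel (12 to 62 mm above the bench). This point: its centre. Slides with 2 to 8 N of friction, stops dead at the hidden stop. Never drive it over 0.25 m/s or touch it with the robot
- die_block: The die block again; origin at the centre of its underside, same axes
- board_top (a point): White plastic board, fixed, 210 (x) x 120 (y) x 6 mm, flat on the bench, where the lock plate is to be laid with its long side along the board's long side. This point is the centre of its top, 6 mm above the bench
- rest_seat (a point): Tool rest, fixed: grey base 150 x 70 x 8 mm with two saddles at x = -52 and +52 mm (16 mm long, flared cheeks 33 mm apart at the seat, tops 40 mm above the bench). This point: on the seat line midway between the saddles, 28 mm above the bench; x along the bar's place, z up
- bar_center (a point): Tapping bar, loose, 0.24 kg, 200 mm long, lying in the saddles: square aluminium handle 22 x 22 mm, white plastic head 32 x 32 x 30 mm at its +x end. This point: half-way along and up, where it balances; x points to the head, whose striking face is 100 mm away. The handle's underside is 11 mm below, the head's 16 mm
- tap_bar: The tapping bar again; origin on the handle's underside, 11 mm below its centre, same axes
- pin (a joint): Travel of the sensing pin of the hidden stop, in m: 0 out; the block pushes it in (under 1 N) over the last 6 mm; 0.006 when the block is fully home against the stop. Inside the head, not visible
- stop_face (a joint): How far the hidden stop has been shoved back in its clamp, in m: 0 at the start. The clamp holds up to about 28 N and slips beyond that; it must not be shoved back by more than 4 mm. Not visible
- jar: Bystander: white screw jar, 72 mm across, 85 mm high; origin under its centre
- amber: Bystander: amber bottle, 64 mm across, 150 mm high; origin under its centre
- dish: Bystander: steel weighing dish, 90 mm across, 25 mm high; origin under its centre
- scoop: Bystander: steel scoop spoon, 160 mm long, lying flat
- sieve: Bystander: round steel sieve pan, 150 mm across, 45 mm high; origin under its centre
- driver: Bystander: screwdriver with black handle, 170 mm long, lying flat
- lock_plate: The lock plate again; origin at the centre of its underside, same axes
Mind the look-alikes: they are no part of the job. What is shaped like the lock_plate but pink is not meant. Leave any yellow look-alike of the part that bears rest_seat alone.

How it is judged (in metres and radians):
On the way, in this order (a step that is already met when the one before it is completed fails the run):
1. the lock plate is lifted clear of the dowels, level (z of plate_grip in the frame of slide_ref between 0.075 and 1 m and angle between plate_grip's own z axis and vertical below 0.2 rad), for 0.1 s.
2. the lock plate lies flat on the board, released (x of plate_grip in the frame of board_top between -0.035 and 0.035 m and y of plate_grip in the frame of board_top between -0.03 and 0.03 m and z of plate_grip in the frame of board_top between 0.04 and 0.05 m and angle between the y axis of plate_grip and the x axis of board_top, either way round below 0.35 rad and angle between plate_grip's own z axis and vertical below 0.06 rad and contact force between the fingers and lock_plate below 0.05 N), for 0.2 s.
3. the tapping bar is lifted from its rest (z of bar_center in the frame of rest_seat above 0.035 m), for 0.1 s.
4. the block has been tapped 4 to 35 mm along and the bar is clear of it (distance of block_center from where it was at the start of the episode between 0.004 and 0.035 m and contact force between tap_bar and die_block below 0.05 N), for 0.1 s.
5. the block has been tapped more than 35 mm along, is not yet home, and the bar is clear of it (distance of block_center from where it was at the start of the episode above 0.035 m and not (value of joint pin above 0.0045 m) and contact force between tap_bar and die_block below 0.05 N), for 0.1 s.
6. the block is home against the hidden stop and the bar clear of it (value of joint pin above 0.0045 m and contact force between tap_bar and die_block below 0.05 N), for 0.1 s.
7. the bar lies in its saddles again (x of bar_center in the frame of rest_seat between -0.03 and 0.03 m and y of bar_center in the frame of rest_seat between -0.008 and 0.008 m and z of bar_center in the frame of rest_seat between 0.006 and 0.016 m and angle between the x axis of bar_center and the x axis of rest_seat, either way round below 0.12 rad and angle between bar_center's own z axis and vertical below 0.08 rad), for 0.2 s.
At the end, for the whole second after the job is handed in: Block within 1.5 mm of the hidden stop (pin in over 4.5 mm); lock plate flat on the board, centre within 35 mm along and 30 mm across, long sides within 20 degrees; bar in both saddles, within 30 mm along, 8 mm across, 7 degrees (either way round); all at rest (all of step 7 and value of joint pin above 0.0045 m and x of plate_grip in the frame of board_top between -0.035 and 0.035 m and y of plate_grip in the frame of board_top between -0.03 and 0.03 m and z of plate_grip in the frame of board_top between 0.04 and 0.05 m and angle between the y axis of plate_grip and the x axis of board_top, either way round below 0.35 rad and angle between plate_grip's own z axis and vertical below 0.06 rad and linear speed of each of lock_plate, tap_bar, die_block below 0.02 m/s); the robot touches nothing.
It fails at once if the lock plate tipped by more than 15 degrees (angle between plate_grip's own z axis and vertical above 0.26 rad).
It fails at once if the die block touched by the robot itself instead of the bar (contact force between any of the fingers, the arm and die_block above 0.5 N).
It fails at once if the hidden stop shoved back by more than 4 mm (value of joint stop_face above 0.004 m).
It fails at once if the block driven faster than 0.25 m/s (linear speed of die_block above 0.25 m/s).
It fails at once if a bystander moved by more than 30 mm (distance of any of jar, amber, dish, scoop, sieve, driver from where it was at the start of the episode above 0.03 m).
It also fails if it takes over 72 s, if anything falls off the work surface, if the arm or the gripper's body presses on something with over 40 N, if the wrist force passes 120 N, or if a joint passes its speed limit or range.

## Working session

There is one attempt and no reset: what is moved stays moved. The work goes in short steps, Python scripts to look and compute and a tool call to move; the robot and the scene stay as the last step left them, time stands still between calls to the robot, and variables do not carry over. Pictures are saved under pics/ and viewed, at most 10 in all, crops included, and the job is handed in when it is done.

Besides the shell and the picture viewer there is one more tool, called as name(argument=value, ...), one argument or row to a line, values as JSON. drive_tool: Moves the arm, as the interface text tells. Its arguments: {"type":"object","properties":{"motion":{"type":"array","items":{"type":"array","items":{"type":"number"}}},"newtons":{"type":"number"}},"required":["motion"]}

```bash
ls; mkdir -p pics
python3 - <<'E'
from bench import *
import cv2,numpy as np
s=get_state(); print(s)
for n in ("scene","top"):
    c=camera(n); cv2.imwrite(f"pics/{n}0.png",c["pixels"]); np.savez(f"{n}0.npz",**c)
    R=cv2.Rodrigues(c["rvec"])[0]; print(n,c["mtx"].tolist(),(-R.T@np.ravel(c["tvec"])).round(3))
E
```

```text
pics
{'clock': 0.0, 'joints': array([-7.85227348e+01,  2.83162337e+01,  7.71282839e+01, -6.10595781e-04,
        7.46286030e+01, -5.47338086e+00]), 'dq': array([ 0.04915999,  0.00932032, -0.00548243,  0.01071249, -0.03239293,
       -0.07912637]), 'joint_torque': array([-1.45836122e-03, -8.82158732e+01, -3.83868027e+01, -8.49251182e-05,
        1.01367105e-02, -7.35604635e-05]), 'tcp_pos': array([ 0.18212572, -0.59748657,  0.2306788 ]), 'tool_rot': array([-1.79927157e+02, -6.38861787e-03,  1.69508043e+01]), 'wrist_force': array([-0.32280791,  0.6835898 ,  0.10934449]), 'ft_torque': array([0.07017854, 0.00476562, 0.02096906]), 'grasp_force': 0.0, 'gripper_width': 0.08556043905584546}
scene [[496.4115697132898, 0.0, 324.45084412934494], [0.0, 496.4115697132898, 236.49873446658614], [0.0, 0.0, 1.0]] [1.134 0.188 0.97 ]
top [[497.16742168393415, 0.0, 317.3725081581947], [0.0, 497.16742168393415, 241.71807645751016], [0.0, 0.0, 1.0]] [ 0.428 -0.118  1.161]
```

```bash
python3 -c "
import bench;print([n for n in dir(bench) if n[0]!='_']); print(getattr(bench,'grip_depth',None))"
```

```text
['Unreachable', 'camera', 'close_job', 'get_state', 'grip_depth']
0.0187
```

View pics/scene0.png

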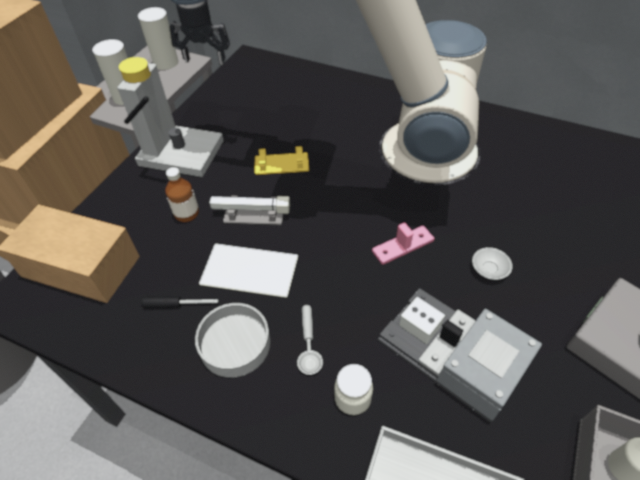

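View pics/top0.png

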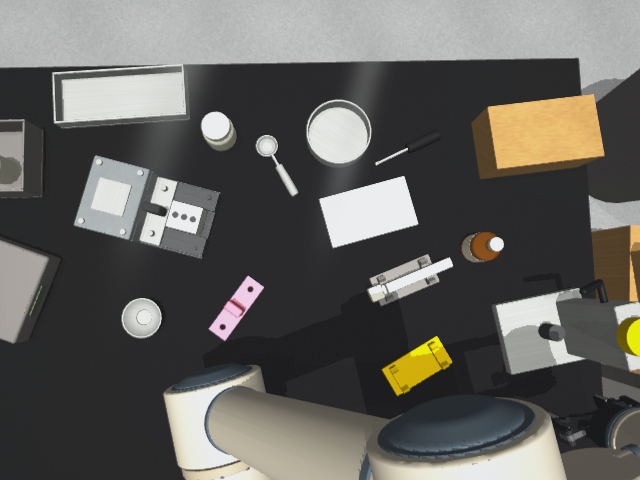

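Candidates. Lock plate: steel one with black grip on the slide (top px ~160,212), versus the pink plate (236,307), so I choose the steel one. Rest and bar: grey rest with bar (405,278), versus the yellow rest (417,366), so I choose the grey one. White flat things: board (368,212), versus the white tray (120,95), so I choose the board. Next is a close crop to check.

```bash
cat > h.py <<'E'
from bench import *
import cv2,numpy as np
def ray(c,uv,z):
    """pixels -> world points on plane z"""
    R=cv2.Rodrigues(c["rvec"])[0]; o=-R.T@np.ravel(c["tvec"])
    p=cv2.undistortPoints(np.float64(uv).reshape(-1,1,2),c["mtx"],None)[:,0]
    d=np.c_[p,np.ones(len(p))]@R
    return o+d*((z-o[2])/d[:,2])[:,None]
def proj(c,P):
    return cv2.projectPoints(np.float64(P).reshape(-1,3),np.float64(c["rvec"]),np.float64(c["tvec"]),c["mtx"],None)[0][:,0]
def blob(mask,roi):
    """largest contour in roi (x0,y0,x1,y1) -> minAreaRect, contour"""
    m=np.zeros_like(mask); x0,y0,x1,y1=roi; m[y0:y1,x0:x1]=mask[y0:y1,x0:x1]
    cs=cv2.findContours(m,cv2.RETR_EXTERNAL,cv2.CHAIN_APPROX_NONE)[0]
    k=max(cs,key=cv2.contourArea); return cv2.minAreaRect(k),k
def plan(pos,yaw):
    """shift in tool axes (fraction) and turn (fraction) to reach pos,yaw pointing down"""
    s=get_state(); y=np.deg2rad(s["tool_rot"][2]); d=np.array(pos)-s["tcp_pos"]
    tx=np.array([np.cos(y),np.sin(y),0]); ty=np.array([np.sin(y),-np.cos(y),0])
    dy=(yaw-s["tool_rot"][2]+180)%360-180
    return "tool mm",(np.array([d@tx,d@ty,-d[2]])*1000).round(1),"frac",(np.array([d@tx,d@ty,-d[2]])/.3).round(4),"rz",round(-dy/180,4),"dyaw",round(dy,2)
E
python3 - <<'E'
from h import *
c=dict(np.load("top0.npz")); im=c["pixels"]; hsv=cv2.cvtColor(im,cv2.COLOR_BGR2HSV)
b=(im.min(2)>200).astype(np.uint8)
r,k=blob(b,(310,170,425,250)); P=ray(c,cv2.boxPoints(r),.006); print("board",P.mean(0).round(4),np.linalg.norm(np.diff(P,axis=0),axis=1).round(3),P.round(3).tolist())
a=cv2.resize(im[140:275,60:230],None,fx=4.4,fy=4.4,interpolation=cv2.INTER_CUBIC)
cv2.imwrite("pics/slide.png",a)
a=cv2.resize(im[240:315,350:470],None,fx=6,fy=6,interpolation=cv2.INTER_CUBIC)
cv2.imwrite("pics/rest.png",a)
E
```

```text
board [ 0.5876 -0.271   0.006 ] [0.21  0.119 0.209] [[0.62, -0.156, 0.006], [0.671, -0.359, 0.006], [0.555, -0.386, 0.006], [0.505, -0.183, 0.006]]
```

View pics/slide.png

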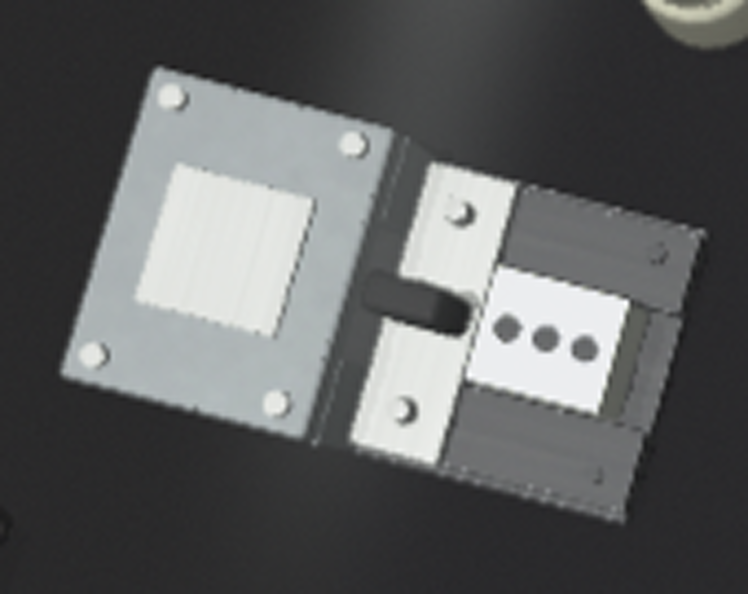

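View pics/rest.png

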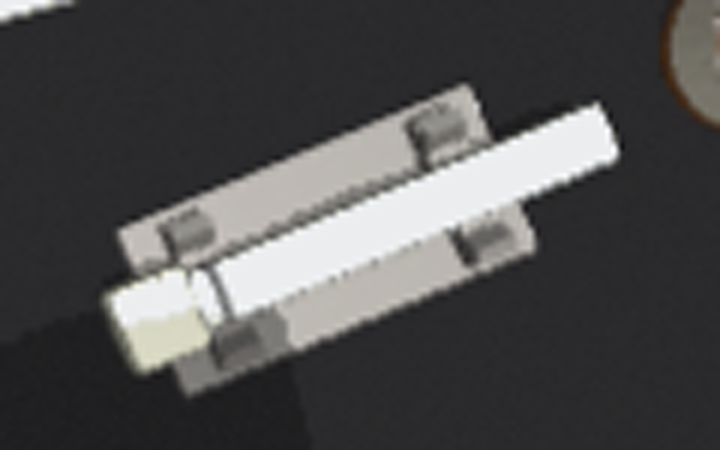

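The slide crop confirms the steel plate with the black grip: dowel tops at crop (459,209) and (404,408), block top with three bores to the right, head on the left. The rest crop shows the bar with its white head at the lower left and its tail end centred at (609,129); its head side points down-left.

Run:
```python
from h import *
c=dict(np.load("top0.npz"))
f=lambda L,s,o,z: ray(c,(np.array(L)+.5)/s-.5+np.array(o),z)
yw=lambda d: np.rad2deg(np.arctan2(d[1],d[0])).round(2)
S=lambda L,z: f(L,4.4,(60,140),z); B=lambda L,z: f(L,6,(350,240),z)
D=S([(459,209),(404,408)],.046); print("dowels",D.round(4).tolist(),D.mean(0).round(4),np.linalg.norm(D[0]-D[1]).round(4),"yaw x",yw(D[0]-D[1])-90,)
H=S([(155,68),(392,130),(310,440),(62,376)],.091); print("head",H.round(4).tolist(),yw(H[0]-H[1]),yw(H[3]-H[2]),yw(H[1]-H[2])-90)
K=S([(500,268),(630,298),(600,413),(468,382)],.062); print("block",K.mean(0).round(4),yw(K[0]-K[1]),yw(K[3]-K[2]))
T=B([(609,129),(222,294)],.05); print("bar",T.round(4).tolist(),yw(T[1]-T[0]),np.linalg.norm(T[1]-T[0]))
R=B([(119,229),(466,84),(537,245),(188,396)],.008); print("rest",R.mean(0).round(4),yw(R[0]-R[1]),yw(R[3]-R[2]))
P=D.mean(0); y=np.deg2rad(yw(H[3]-H[2]))
print(plan([P[0],P[1],.25],np.rad2deg(y)))
```

```text
dowels [[0.6479, 0.1942, 0.046], [0.5463, 0.2225, 0.046]] [0.5971 0.2084 0.046 ] 0.1055 yaw x -105.53999999999999
head [[0.713, 0.3298, 0.091], [0.6792, 0.2142, 0.091], [0.5271, 0.2541, 0.091], [0.5616, 0.3737, 0.091]] 73.73 73.89 -104.73
block [0.5769 0.1449 0.062 ] 75.4 75.16
bar [[0.4629, -0.4472, 0.05], [0.4056, -0.2991, 0.05]] 111.13 0.15872801747098583
rest [ 0.4251 -0.348   0.008 ] 110.83 111.35
('tool mm', array([ 631.9, -649.9,  -19.2]), 'frac', array([ 2.1063, -2.1664, -0.0641]), 'rz', np.float64(-0.3163), 'dyaw', np.float64(56.94))
```

drive_tool(
  motion=[
    [0,0,0,0,0,-0.04,-1],
    [0,0,0,0,0,-0.04,-1],
    [0,0,0,0,0,-0.04,-1],
    [0,0,0,0,0,-0.04,-1],
    [0,0,0,0,0,-0.04,-1],
    [0,0,0,0,0,-0.04,-1],
    [0,0,0,0,0,-0.04,-1],
    [0,0,0,0,0,-0.04,-1],
    [0.07,0.015,-0.03,0,0,0,-1],
    [0.14,0.03,-0.03,0,0,0,-1],
  ],
)

```text
clock: 1.1
tcp_pos: [0.2116, -0.541, 0.2489]
tool_rot: [-180.0, -0.0, 74.3]
wrist_force: [1.4, -0.6, 1.3]
gripper_width: 0.0858
grasp_force: 0.0
```

drive_tool(
  motion=[
    [0.148,0.031,0,0,0,0,-1],
    [0.148,0.031,0,0,0,0,-1],
    [0.148,0.031,0,0,0,0,-1],
    [0.148,0.031,0,0,0,0,-1],
    [0.148,0.031,0,0,0,0,-1],
    [0.148,0.031,0,0,0,0,-1],
    [0.148,0.031,0,0,0,0,-1],
    [0.148,0.031,0,0,0,0,-1],
    [0.148,0.031,0,0,0,0,-1],
    [0.148,0.031,0,0,0,0,-1],
  ],
)

```text
clock: 2.1
tcp_pos: [0.42, -0.1352, 0.2496]
tool_rot: [180.0, -0.0, 74.4]
wrist_force: [0.6, -0.6, 0.2]
gripper_width: 0.0852
grasp_force: 0.0
```

drive_tool(
  motion=[
    [0.148,0.031,0,0,0,0,-1],
    [0.148,0.031,0,0,0,0,-1],
    [0.148,0.031,0,0,0,0,-1],
    [0.148,0.031,0,0,0,0,-1],
    [0.148,0.031,0,0,0,0,-1],
    [0.148,0.031,0,0,0,0,-1],
    [0.148,0.031,0,0,0,0,-1],
    [0.1,0.02,0,0,0,0,-1],
    [0.05,0.01,0,0,0,0,-1],
    [0,0,0,0,0,0,-1],
  ],
)

```text
clock: 3.1
tcp_pos: [0.586, 0.1872, 0.2491]
tool_rot: [-180.0, -0.0, 74.6]
wrist_force: [0.5, -0.5, 0.2]
gripper_width: 0.0854
grasp_force: 0.0
```

Run:
```python
from h import *
s=get_state(); print(s["clock"],s["tcp_pos"],s["tool_rot"],s["joints"].round(1))
c=camera("wrist"); np.savez("w1.npz",**c); cv2.imwrite("pics/w1.png",c["pixels"])
R=cv2.Rodrigues(c["rvec"])[0]; print(-R.T@np.ravel(c["tvec"]))
print(plan([.597,.2084,.15],74.7))
```

```text
3.1 [0.5859875  0.18718555 0.2490918 ] [-1.79983624e+02 -3.52563192e-04  7.45893032e+01] [12.2 26.6 77.2  0.  76.3 27.6]
[0.60740886 0.2645041  0.39069256]
('tool mm', array([24.8,  5. , 99.1]), 'frac', array([0.0825, 0.0168, 0.3303]), 'rz', np.float64(-0.0008), 'dyaw', np.float64(0.14))
```

View pics/w1.png

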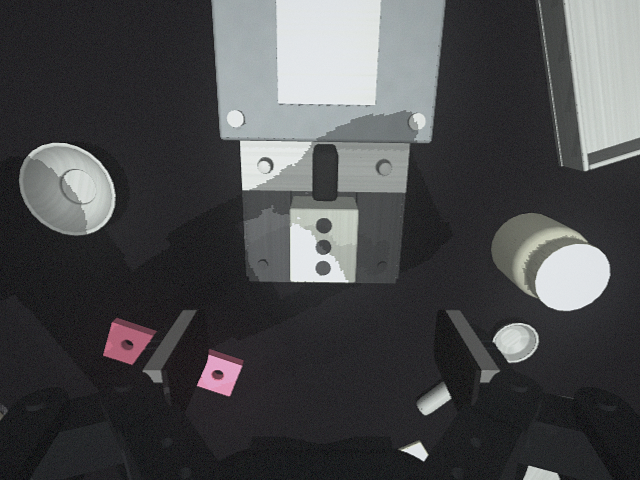

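The wrist view shows dowel tops at (265,165) and (384,167), the grip top near (325,150), and block bores at (323,226), (323,247) and (323,268).

Run:
```python
from h import *
c=dict(np.load("w1.npz")); im=c["pixels"]
yw=lambda d: np.rad2deg(np.arctan2(d[1],d[0])).round(2)
D=ray(c,[(265,164),(384,166)],.046); m=D.mean(0); print("dowels",D.round(4).tolist(),m.round(4),np.linalg.norm(D[1]-D[0]),yw(D[0]-D[1])-90)
K=ray(c,[(323,226),(323,247),(323,268)],.062); print("bores",K.round(4).tolist(),yw(K[0]-K[2]))
dark=(cv2.cvtColor(im,cv2.COLOR_BGR2GRAY)<45).astype(np.uint8)
r,k=blob(dark,(305,143,345,200)); x,y,w,h=cv2.boundingRect(k); print(x,y,w,h)
print("grip",ray(c,[(x,y),(x+w,y)],.089).round(4).tolist())
E=[(242,280),(396,282),(242,142),(409,142)]
B=ray(c,[(246,283),(397,283)],.024);print("rear edge",B.round(4).tolist(),yw(B[0]-B[1])-90)
Hd=ray(c,[(221,138),(431,142)],.091);print("head",yw(Hd[0]-Hd[1])-90,Hd.mean(0).round(4))
```

```text
dowels [[0.5474, 0.2291, 0.046], [0.6465, 0.2002, 0.046]] [0.5969 0.2147 0.046 ] 0.10319805841534092 73.71000000000001
bores [[0.5823, 0.1664, 0.062], [0.5772, 0.1477, 0.062], [0.5719, 0.1283, 0.062]] 74.77
334 148 3 5
grip [[0.6084, 0.2313, 0.089], [0.6106, 0.2307, 0.089]]
rear edge [[0.4879, 0.1172, 0.024], [0.6361, 0.0766, 0.024]] 74.68
head 73.6 [0.6043 0.2386 0.091 ]
```

drive_tool(
  motion=[
    [0.043,0.007,0,0,0,0,-1],
    [0.043,0.007,0.08,0,0,0,-1],
    [0,0,0.12,0,0,0,-1],
    [0,0,0.12,0,0,0,-1],
    [0,0,0.12,0,0,0,-1],
    [0,0,0.1,0,0,0,-1],
    [0,0,0.07,0,0,0,-1],
    [0,0,0.04,0,0,0,-1],
    [0,0,0.02,0,0,0,-1],
    [0,0,0,0,0,0,-1],
  ],
)

```text
clock: 4.15
tcp_pos: [0.5972, 0.2092, 0.0484]
tool_rot: [-180.0, 0.0, 74.5]
wrist_force: [0.2, -0.0, -0.7]
gripper_width: 0.0853
grasp_force: 0.0
```

drive_tool(
  motion=[
    [0,0,0,0,0,0,1],
    [0,0,0,0,0,0,1],
    [0,0,0,0,0,0,1],
    [0,0,0,0,0,0,1],
    [0,0,0,0,0,0,1],
    [0,0,0,0,0,0,1],
    [0,0,0,0,0,0,1],
    [0,0,0,0,0,0,1],
    [0,0,0,0,0,0,1],
    [0,0,0,0,0,0,1],
  ],
  newtons=50,
)

```text
clock: 5.15
tcp_pos: [0.596, 0.2096, 0.0487]
tool_rot: [-179.9, 0.0, 74.5]
wrist_force: [-8.3, 1.6, 9.4]
gripper_width: 0.0198
grasp_force: 49.9
```

drive_tool(
  motion=[
    [0,-0.004,0,0,0,0,1],
    [0,0,-0.01,0,0,0,1],
    [0,0,-0.02,0,0,0,1],
    [0,0,-0.02,0,0,0,1],
    [0,0,-0.02,0,0,0,1],
    [0,0,-0.02,0,0,0,1],
    [0,0,-0.06,0,0,0,1],
    [0,0,-0.1,0,0,0,1],
    [0,0,-0.1,0,0,0,1],
    [0,0,-0.08,0,0,0,1],
  ],
)

```text
clock: 6.15
tcp_pos: [0.5961, 0.2097, 0.1794]
tool_rot: [179.9, -0.0, 74.5]
wrist_force: [0.2, 0.9, -3.8]
gripper_width: 0.0196
grasp_force: 49.4
```

Run:
```python
from h import *
s=get_state(); print(s["clock"],s["tcp_pos"],s["tool_rot"],s["joints"].round(1),s["wrist_force"])
c=camera("wrist"); cv2.imwrite("pics/w2.png",c["pixels"])
print(plan([.5876,-.271,.18],14.1))
```

```text
6.15 [0.59612403 0.20970212 0.17944457] [ 1.79935807e+02 -3.30116380e-02  7.45468946e+01] [14.  31.7 79.6 -0.  68.6 29.4] [ 0.22693084  0.9064052  -3.83126311]
('tool mm', array([-466.5,  118.4,    3.2]), 'frac', array([-1.5549,  0.3947,  0.0105]), 'rz', np.float64(0.3358), 'dyaw', np.float64(-60.45))
```

View pics/w2.png

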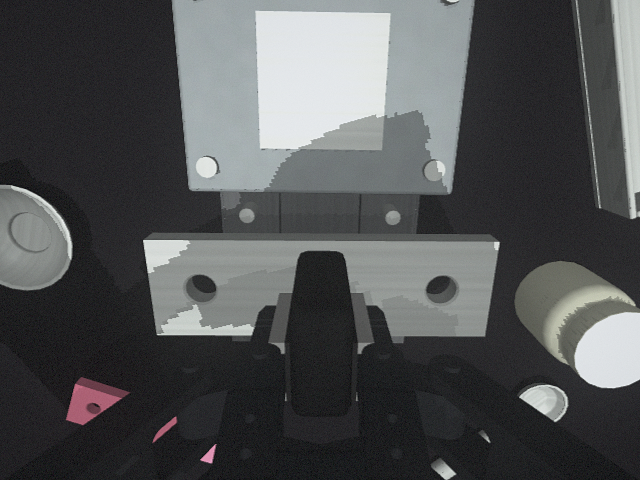

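The plate hangs level in the fingers (holes at (201,288) and (441,288), horizontal). Next I carry it to the board.

drive_tool(
  motion=[
    [-0.06,0.015,0,0,0,0,1],
    [-0.13,0.033,0,0,0,0,1],
    [-0.14,0.036,0,0,0,0,1],
    [-0.14,0.036,0,0,0,0,1],
    [-0.14,0.036,0,0,0,0,1],
    [-0.14,0.036,0,0,0,0,1],
    [-0.14,0.036,0,0,0,0,1],
    [-0.14,0.036,0,0,0,0,1],
    [-0.14,0.036,0,0,0,0,1],
    [-0.14,0.036,0,0,0,0,1],
  ],
)

```text
clock: 7.2
tcp_pos: [0.5871, -0.1982, 0.1764]
tool_rot: [-179.9, -0.0, 74.5]
wrist_force: [0.9, -0.0, -4.8]
gripper_width: 0.0197
grasp_force: 49.3
```

drive_tool(
  motion=[
    [-0.14,0.035,0,0,0,0,1],
    [-0.1,0.024,0,0,0,0,1],
    [0,0,0,0,0,0.042,1],
    [0,0,0,0,0,0.042,1],
    [0,0,0,0,0,0.042,1],
    [0,0,0,0,0,0.042,1],
    [0,0,0,0,0,0.042,1],
    [0,0,0,0,0,0.042,1],
    [0,0,0,0,0,0.042,1],
    [0,0,0,0,0,0.042,1],
  ],
)

```text
clock: 8.2
tcp_pos: [0.5852, -0.2704, 0.1762]
tool_rot: [-179.9, 0.1, 13.7]
wrist_force: [0.2, -0.1, -4.0]
gripper_width: 0.0195
grasp_force: 49.3
```

Run:
```python
from h import *
s=get_state(); print(s["clock"],s["tcp_pos"],s["tool_rot"])
print(plan([.5876,-.271,.034],14.1))
```

```text
8.2 [ 0.58522745 -0.27036547  0.17621882] [-1.79941249e+02  7.42256757e-02  1.37392674e+01]
('tool mm', array([  2.2,   1.2, 142.2]), 'frac', array([0.0072, 0.0039, 0.4741]), 'rz', np.float64(-0.002), 'dyaw', np.float64(0.36))
```

drive_tool(
  motion=[
    [0.007,0.004,0.06,0,0,0,1],
    [0,0,0.1,0,0,0,1],
    [0,0,0.1,0,0,0,1],
    [0,0,0.09,0,0,0,1],
    [0,0,0.06,0,0,0,1],
    [0,0,0.04,0,0,0,1],
    [0,0,0.024,0,0,0,1],
    [0,0,0.005,0,0,0,1],
    [0,0,0.003,0,0,0,1],
    [0,0,0,0,0,0,1],
  ],
)

```text
clock: 9.2
tcp_pos: [0.5889, -0.2709, 0.0334]
tool_rot: [180.0, -0.0, 14.1]
wrist_force: [0.7, 0.3, -4.7]
gripper_width: 0.0193
grasp_force: 49.2
```

drive_tool(
  motion=[
    [0,0,0.003,0,0,0,1],
    [0,0,0.003,0,0,0,1],
    [0,0,0.003,0,0,0,1],
    [0,0,0,0,0,0,1],
    [0,0,0,0,0,0,0.3],
    [0,0,0,0,0,0,-0.3],
    [0,0,0,0,0,0,-1],
    [0,0,0,0,0,0,-1],
    [0,0,0,0,0,0,-1],
    [0,0,0,0,0,0,-1],
  ],
)

```text
clock: 10.2
tcp_pos: [0.5886, -0.2707, 0.03]
tool_rot: [-180.0, -0.0, 14.1]
wrist_force: [-0.2, -0.9, -0.4]
gripper_width: 0.0856
grasp_force: 0.0
```

Run:
```python
from h import *
s=get_state(); print(s["clock"],s["tcp_pos"],s["tool_rot"],s["wrist_force"],s["gripper_width"])
T=np.array([[.4629,-.4472],[.4056,-.2991]]); u=T[1]-T[0]; u/=np.linalg.norm(u); b=T[0]+.1*u; print("bar centre",b)
print(plan([b[0],b[1],.2],111.1))
```

```text
10.2 [ 0.58857758 -0.27071512  0.02995633] [-1.79999620e+02 -1.19835452e-03  1.40662726e+01] [-0.18610183 -0.86666893 -0.37024777] 0.08556041747478808
bar centre [ 0.42681649 -0.35393704]
('tool mm', array([-177.1,   41.4, -170. ]), 'frac', array([-0.5905,  0.138 , -0.5668]), 'rz', np.float64(-0.5391), 'dyaw', np.float64(97.03))
```

drive_tool(
  motion=[
    [0,0,-0.06,0,0,0,-1],
    [0,0,-0.12,0,0,0,-1],
    [0,0,-0.14,0,0,0,-1],
    [0,0,-0.14,0,0,0,-1],
    [-0.06,0.014,-0.107,0,0,0,-1],
    [-0.13,0.031,0,0,0,0,-1],
    [-0.13,0.031,0,0,0,0,-1],
    [-0.13,0.031,0,0,0,0,-1],
    [-0.14,0.031,0,0,0,0,-1],
    [0,0,0,0,0,-0.04,-1],
  ],
)

```text
clock: 11.2
tcp_pos: [0.4231, -0.3555, 0.2002]
tool_rot: [-180.0, 0.1, 21.1]
wrist_force: [-0.4, 1.2, -0.8]
gripper_width: 0.0856
grasp_force: 0.0
```

drive_tool(
  motion=[
    [0,0,0,0,0,-0.045,-1],
    [0,0,0,0,0,-0.045,-1],
    [0,0,0,0,0,-0.045,-1],
    [0,0,0,0,0,-0.045,-1],
    [0,0,0,0,0,-0.045,-1],
    [0,0,0,0,0,-0.045,-1],
    [0,0,0,0,0,-0.045,-1],
    [0,0,0,0,0,-0.045,-1],
    [0,0,0,0,0,-0.045,-1],
    [0,0,0,0,0,-0.045,-1],
  ],
)

```text
clock: 12.2
tcp_pos: [0.4269, -0.3539, 0.2001]
tool_rot: [-180.0, -0.0, 102.6]
wrist_force: [-0.4, 0.3, 0.2]
gripper_width: 0.0855
grasp_force: 0.0
```

drive_tool(
  motion=[
    [0,0,0,0,0,-0.045,-1],
    [0,0,0,0,0,-0.004,-1],
    [-0.16,0,0,0,0,0,-1],
    [0,0,0,0,0,0,-1],
    [0,0,0,0,0,0,-1],
    [0,0,0,0,0,0,-1],
    [0,0,0,0,0,0,-1],
    [0,0,0,0,0,0,-1],
    [0,0,0,0,0,0,-1],
    [0,0,0,0,0,0,-1],
  ],
)

```text
clock: 13.2
tcp_pos: [0.4442, -0.3985, 0.2002]
tool_rot: [180.0, 0.0, 111.1]
wrist_force: [-0.9, -0.6, -0.7]
gripper_width: 0.0854
grasp_force: 0.0
```

Run:
```python
from h import *
s=get_state(); print(s["clock"],s["tcp_pos"],s["tool_rot"],s["joints"].round(1))
a=camera("wrist"); np.savez("w3.npz",**a); b=camera("top"); np.savez("t3.npz",**b)
t=cv2.resize(b["pixels"][160:310,300:470],(640,565),interpolation=cv2.INTER_CUBIC)
o=np.vstack([cv2.resize(a["pixels"],(400,300)),cv2.resize(t,(400,300))]); o=np.hstack([cv2.resize(a["pixels"],(480,360)),cv2.resize(t,(320,360))])
cv2.imwrite("pics/w3.png",o)
R=cv2.Rodrigues(a["rvec"])[0]; print(-R.T@np.ravel(a["tvec"]))
```

```text
13.2 [ 0.44419828 -0.39850464  0.20017703] [1.79998459e+02 4.46062657e-03 1.11085366e+02] [-47.6  27.8  83.5  -0.   68.8 -68.7]
[ 0.41503712 -0.3236397   0.3418127 ]
```

View pics/w3.png

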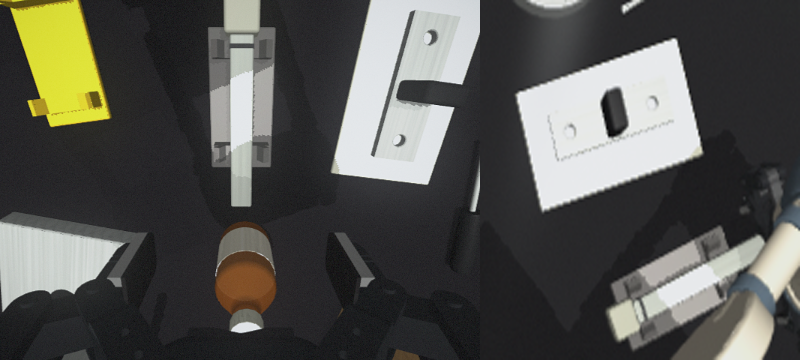

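The plate lies flat in the middle of the board. In the wrist view the bar runs vertically, with its tail at about (241,206)·4/3 and its collar at about (242,46)·4/3.

Run:
```python
from h import *
c=dict(np.load("w3.npz")); k=4/3
W=ray(c,np.array([(241,206),(242,46)])*k,.05); u=W[1]-W[0]; L=np.linalg.norm(u); u/=L
print(W.round(4).tolist(),L,np.rad2deg(np.arctan2(u[1],u[0])),"centre",(W[0]+.1*u).round(4))
b=W[0]+.1*u
print(plan([b[0],b[1],.0235],111.1))
print(plan([.4268,-.3539,.0235],111.1))
t=dict(np.load("t3.npz")); im=t["pixels"]
P=ray(t,np.array([[300+ (570-480)*170/320,160+130*150/360],[300+(653-480)*170/320,160+103*150/360]]),.016); print("plate holes",P.mean(0).round(4),np.linalg.norm(P[0]-P[1]))
```

```text
[[0.4625, -0.4455, 0.05], [0.4063, -0.298, 0.05]] 0.1577685279287497 110.86060917624636 centre [ 0.4269 -0.352   0.05  ]
('tool mm', array([ 49.7,   0.6, 176.6]), 'frac', array([0.1656, 0.0021, 0.5888]), 'rz', np.float64(-0.0001), 'dyaw', np.float64(0.01))
('tool mm', array([ 48. ,  -0.2, 176.6]), 'frac', array([ 1.599e-01, -5.000e-04,  5.888e-01]), 'rz', np.float64(-0.0001), 'dyaw', np.float64(0.01))
plate holes [ 0.5916 -0.2732  0.016 ] 0.10662269309539553
```

drive_tool(
  motion=[
    [0.08,0,0,0,0,0,-1],
    [0.085,0.001,0.06,0,0,0,-1],
    [0,0,0.1,0,0,0,-1],
    [0,0,0.12,0,0,0,-1],
    [0,0,0.1,0,0,0,-1],
    [0,0,0.1,0,0,0,-1],
    [0,0,0.06,0,0,0,-1],
    [0,0,0.03,0,0,0,-1],
    [0,0,0.017,0,0,0,-1],
    [0,0,0,0,0,0,-1],
  ],
)

```text
clock: 14.3
tcp_pos: [0.4268, -0.3525, 0.0241]
tool_rot: [180.0, 0.0, 111.1]
wrist_force: [0.3, -0.6, 0.9]
gripper_width: 0.0856
grasp_force: 0.0
```

drive_tool(
  motion=[
    [0,0,0,0,0,0,1],
    [0,0,0,0,0,0,1],
    [0,0,0,0,0,0,1],
    [0,0,0,0,0,0,1],
    [0,0,0,0,0,0,1],
    [0,0,0,0,0,0,1],
    [0,0,0,0,0,0,1],
    [0,0,0,0,0,0,1],
    [0,0,0,0,0,0,1],
    [0,0,0,0,0,0,1],
  ],
  newtons=80,
)

```text
clock: 15.3
tcp_pos: [0.4268, -0.3525, 0.0245]
tool_rot: [180.0, 0.0, 111.1]
wrist_force: [-1.5, 0.8, 10.0]
gripper_width: 0.0203
grasp_force: 78.9
```

drive_tool(
  motion=[
    [0,0,-0.03,0,0,0,1],
    [0,0,-0.08,0,0,0,1],
    [0,0,-0.12,0,0,0,1],
    [0,0,-0.12,0,0,0,1],
    [0,0,-0.07,0,0,0.02,1],
    [0,0,0,0,0,0.04,1],
    [0,0,0,0,0,0.04,1],
    [0,0,0,0,0,0.04,1],
    [0,0,0,0,0,0.04,1],
    [0,0,0,0,0,0.023,1],
  ],
)

```text
clock: 16.3
tcp_pos: [0.4265, -0.3522, 0.1504]
tool_rot: [-180.0, -0.0, 74.3]
wrist_force: [-0.4, -0.5, -2.2]
gripper_width: 0.0207
grasp_force: 78.5
```

drive_tool(
  motion=[
    [0.06,0.002,0,0,0,0,1],
    [0.12,0.005,0,0,0,0,1],
    [0.15,0.006,0,0,0,0,1],
    [0.15,0.006,0,0,0,0,1],
    [0.15,0.006,0,0,0,0,1],
    [0.15,0.006,0,0,0,0,1],
    [0.15,0.006,0,0,0,0,1],
    [0.14,0.005,0,0,0,0,1],
    [0.08,0.002,0,0,0,0,1],
    [0.03,0,0,0,0,0,1],
  ],
)

```text
clock: 17.3
tcp_pos: [0.5338, -0.0119, 0.1502]
tool_rot: [-180.0, -0.0, 74.8]
wrist_force: [-0.0, -0.9, -2.5]
gripper_width: 0.0202
grasp_force: 78.5
```

Run:
```python
from h import *
s=get_state(); print(s["clock"],s["tcp_pos"],s["tool_rot"],s["wrist_force"])
a=camera("wrist"); np.savez("w4.npz",**a); cv2.imwrite("pics/w4.png",a["pixels"]); t=camera("top"); np.savez("t4.npz",**t)
print(plan([.535,-.012,.0305],74.5))
```

```text
17.3 [ 0.53375934 -0.01190443  0.1502374 ] [-1.79994161e+02 -1.89834691e-02  7.47643420e+01] [-0.04769702 -0.87709572 -2.54405142]
('tool mm', array([  1.9,   1. , 119.6]), 'frac', array([0.0065, 0.0033, 0.3988]), 'rz', np.float64(0.0011), 'dyaw', np.float64(-0.2))
```

View pics/w4.png

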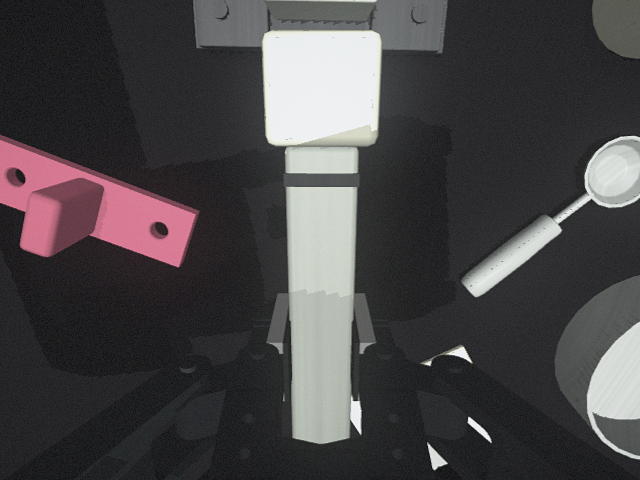

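The bar is straight in the fingers, its head front edge at v≈31. The slide's rear edge runs (197,48) to (443,52), with the channel under the bar axis.

Run:
```python
from h import *
c=dict(np.load("w4.npz")); s=get_state()["tcp_pos"]
yw=lambda d: np.rad2deg(np.arctan2(d[1],d[0])).round(2)
B=ray(c,[(196,48),(444,52)],.024); print("rear edge",B.round(4).tolist(),B.mean(0).round(4),yw(B[0]-B[1])-90)
H=ray(c,[(265,31),(381,31)],.1807); print("face",H.mean(0).round(4),yw(H[0]-H[1])-90,"ahead mm",np.linalg.norm(H.mean(0)[:2]-s[:2])*1000)
K=ray(c,[(272,22),(376,22)],.062);print("block rear top",K.round(4).tolist())
t=dict(np.load("t4.npz")); im=t["pixels"][150:270,70:230]; cv2.imwrite("pics/t4.png",cv2.resize(im,None,fx=4.5,fy=4.5,interpolation=cv2.INTER_CUBIC))
```

```text
rear edge [[0.489, 0.1169, 0.024], [0.6363, 0.0747, 0.024]] [0.5627 0.0958 0.024 ] 74.0
face [0.56   0.0821 0.1807] 74.84 ahead mm 99.29159126348269
block rear top [[0.5409, 0.1109, 0.062], [0.593, 0.0967, 0.062]]
```

View pics/t4.png

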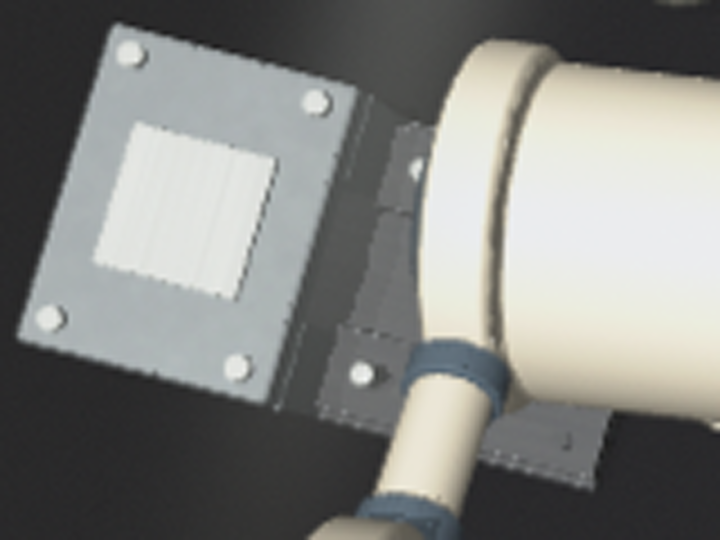

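drive_tool(
  motion=[
    [0,0,0.04,0,0,0.003,1],
    [0,0,0.08,0,0,0,1],
    [0,0,0.1,0,0,0,1],
    [0,0,0.08,0,0,0,1],
    [0,0,0.05,0,0,0,1],
    [0,0,0.03,0,0,0,1],
    [0,0,0.019,0,0,0,1],
    [0.02,0,0,0,0,0,1],
    [0.03,0,0,0,0,0,1],
    [0,0,0,0,0,0,1],
  ],
)

```text
clock: 18.4
tcp_pos: [0.5386, 0.0008, 0.031]
tool_rot: [179.9, -0.0, 74.1]
wrist_force: [0.7, -1.1, -2.9]
gripper_width: 0.0206
grasp_force: 78.5
```

drive_tool(
  motion=[
    [0.01,0,0,0,0,0,1],
    [0.01,0,0,0,0,0,1],
    [0.01,0,0,0,0,0,1],
    [0.01,0,0,0,0,0,1],
    [0.01,0,0,0,0,0,1],
    [0,0,0,0,0,0,1],
    [0,0,0,0,0,0,1],
    [0,0,0,0,0,0,1],
    [0,0,0,0,0,0,1],
    [0,0,0,0,0,0,1],
  ],
)

```text
clock: 19.4
tcp_pos: [0.542, 0.014, 0.0303]
tool_rot: [-180.0, 0.0, 74.0]
wrist_force: [-1.0, -0.1, -1.3]
gripper_width: 0.0206
grasp_force: 78.5
```

```bash
cat > st.py <<'E'
from h import *
u=np.array([np.cos(np.deg2rad(74.3)),np.sin(np.deg2rad(74.3)),0]); n=np.array([-u[1],u[0],0])
s=get_state(); d=s["tcp_pos"]-np.array([.5338,-.0119,0])
print("t",round(s["clock"],2),"along mm",round(d@u*1000,2),"lat",round(d@n*1000,2),"z",s["tcp_pos"][2].round(4),"yaw",s["tool_rot"].round(2),"F along",round(s["wrist_force"]@u,2),"Flat",round(s["wrist_force"]@n,2),"Fz",s["wrist_force"][2].round(1),"w",s["gripper_width"].round(4))
E
python3 - <<'E'
import st
from h import *
t=camera("top"); np.savez("t5.npz",**t); cv2.imwrite("pics/t5.png",t["pixels"])
w=camera("wrist"); np.savez("w5.npz",**w); cv2.imwrite("pics/w5.png",w["pixels"])
E
```

```text
Traceback (most recent call last):
  File "st.py", line 4, in <module>
    print("t",round(s["clock"],2),"along mm",round(d@u*1000,2),"lat",round(d@n*1000,2),"z",s["tcp_pos"][2].round(4),"yaw",s["tool_rot"].round(2),"F along",round(s["wrist_force"]@u,2),"Flat",round(s["wrist_force"]@n,2),"Fz",s["wrist_force"][2].round(1),"w",s["gripper_width"].round(4))
                                                                                                                                                                                                                                                                ^^^^^^^^^^^^^^^^^^^^^^^^
AttributeError: 'float' object has no attribute 'round'
```

```bash
sed -i 's/s\["gripper_width"\].round(4)/round(s["gripper_width"],4)/' st.py
cat > bores.py <<'E'
from h import *
w=camera("wrist"); g=cv2.cvtColor(w["pixels"],cv2.COLOR_BGR2GRAY); s=get_state()["tcp_pos"]
p=cv2.SimpleBlobDetector_Params(); p.filterByColor=True; p.blobColor=0; p.minArea=60; p.maxArea=3000; p.filterByCircularity=True; p.minCircularity=.7; p.filterByConvexity=True; p.minConvexity=.85
u=np.array([np.cos(np.deg2rad(74.3)),np.sin(np.deg2rad(74.3))]); n=np.array([-u[1],u[0]])
for k in cv2.SimpleBlobDetector_create(p).detect(g):
    P=ray(w,[k.pt],.062)[0]; d=P[:2]-s[:2]; print(np.round(k.pt),round(k.size,1),P.round(4),"ahead",round(d@u*1000,1),"lat",round(d@n*1000,1))
E
python3 -c "
import st,bores"
```

```text
t 19.4 along mm 27.18 lat -0.83 z 0.0303 yaw [-180.    0.   74.] F along -0.4 Flat 0.91 Fz -1.3 w 0.0206
[ 69. 361.] 26.3 [0.463  0.0368 0.062 ] ahead 0.5 lat 82.1
```

drive_tool(
  motion=[
    [0.005,0,0,0,0,0,1],
    [0.005,0,0,0,0,0,1],
    [0.005,0,0,0,0,0,1],
    [0.005,0,0,0,0,0,1],
    [0.005,0,0,0,0,0,1],
    [0.005,0,0,0,0,0,1],
    [0.005,0,0,0,0,0,1],
    [0.005,0,0,0,0,0,1],
    [0.005,0,0,0,0,0,1],
    [0.005,0,0,0,0,0,1],
  ],
)

```text
clock: 20.45
tcp_pos: [0.5461, 0.0287, 0.0303]
tool_rot: [-180.0, 0.0, 74.0]
wrist_force: [-1.5, -3.9, -1.7]
gripper_width: 0.021
grasp_force: 78.6
```

```bash
python3 -c "
import st"
```

```text
t 20.45 along mm 42.39 lat -0.88 z 0.0303 yaw [-180.      0.     74.01] F along -4.15 Flat 0.35 Fz -1.7 w 0.021
```

drive_tool(
  motion=[
    [0.006,0,0,0,0,0,1],
    [0.006,0,0,0,0,0,1],
    [0.006,0,0,0,0,0,1],
    [0,0,0,0,0,0,1],
    [-0.02,0,0,0,0,0,1],
    [-0.02,0,0,0,0,0,1],
    [0,0,0,0,0,0,1],
    [0,0,0,0,0,0,1],
    [0,0,0,0,0,0,1],
    [0,0,0,0,0,0,1],
  ],
)

```text
clock: 21.45
tcp_pos: [0.5443, 0.0223, 0.0303]
tool_rot: [180.0, -0.0, 74.0]
wrist_force: [-0.1, -0.2, -2.4]
gripper_width: 0.0204
grasp_force: 78.6
```

```bash
cat > sc.py <<'E'
from h import *
def det(c):
    im=c["pixels"][280:370,370:480]; g=cv2.resize(cv2.cvtColor(im,cv2.COLOR_BGR2GRAY),None,fx=6,fy=6,interpolation=cv2.INTER_CUBIC)
    p=cv2.SimpleBlobDetector_Params(); p.blobColor=0; p.minArea=150; p.maxArea=2500; p.minCircularity=.5; p.filterByCircularity=True; p.filterByInertia=False; p.filterByConvexity=False
    k=[(np.array(q.pt)+.5)/6-.5+(370,280) for q in cv2.SimpleBlobDetector_create(p).detect(g)]
    u=np.array([np.cos(np.deg2rad(74.3)),np.sin(np.deg2rad(74.3))]); 
    for q in k:
        P=ray(c,[q],.062)[0]; d=P[:2]-np.array([.5955,.210]); print(q.round(1),"s mm",round(d@u*1000,1),"lat",round((d[1]*u[0]-d[0]*u[1])*1000,1))
E
python3 - <<'E'
import st
from sc import *
det(dict(np.load("scene0.npz"))); print("now"); c=camera("scene"); np.savez("s6.npz",**c); det(c)
E
```

```text
t 21.45 along mm 35.76 lat -0.88 z 0.0303 yaw [180.    -0.    74.01] F along -0.25 Flat 0.07 Fz -2.4 w 0.0204
[391.3 335.1] s mm -87.9 lat -79.9
[422.9 297.1] s mm -87.4 lat 36.7
[430.8 319.9] s mm -44.8 lat 0.2
[422.7 314.5] s mm -64.8 lat 0.4
[414.5 309.2] s mm -85.0 lat 0.5
[461. 323.] s mm 6.9 lat 33.3
[433.9 358.9] s mm 6.1 lat -69.7
now
[414.6 306.1] s mm -89.0 lat 6.9
[431.3 360.6] s mm 4.0 lat -75.9
[458.6 324.5] s mm 4.8 lat 27.1
[437.7 324.4] s mm -28.4 lat 0.3
[429.4 318.8] s mm -48.5 lat 0.6
[421.2 313.5] s mm -68.6 lat 0.6
```

drive_tool(
  motion=[
    [0.02,0,0,0,0,0,1],
    [0.018,0,0,0,0,0,1],
    [0.014,0,0,0,0,0,1],
    [0.014,0,0,0,0,0,1],
    [0.014,0,0,0,0,0,1],
    [0.014,0,0,0,0,0,1],
    [0.014,0,0,0,0,0,1],
    [0,0,0,0,0,0,1],
    [-0.02,0,0,0,0,0,1],
    [-0.02,0,0,0,0,0,1],
  ],
)

```text
clock: 22.5
tcp_pos: [0.5498, 0.0415, 0.0303]
tool_rot: [180.0, -0.0, 74.0]
wrist_force: [-0.4, 0.1, -2.5]
gripper_width: 0.0203
grasp_force: 78.6
```

drive_tool(
  motion=[
    [0,0,0,0,0,0,1],
    [0.02,0,0,0,0,0,1],
    [0.018,0,0,0,0,0,1],
    [0.015,0,0,0,0,0,1],
    [0.015,0,0,0,0,0,1],
    [0.015,0,0,0,0,0,1],
    [0.015,0,0,0,0,0,1],
    [0,0,0,0,0,0,1],
    [-0.02,0,0,0,0,0,1],
    [-0.02,0,0,0,0,0,1],
  ],
)

```text
clock: 23.5
tcp_pos: [0.5546, 0.0582, 0.0303]
tool_rot: [180.0, -0.0, 74.0]
wrist_force: [-0.3, -0.6, -3.1]
gripper_width: 0.0209
grasp_force: 78.6
```

Run:
```python
import st
from sc import *
c=camera("scene"); np.savez("s7.npz",**c); det(c)
```

```text
t 23.5 along mm 73.16 lat -1.07 z 0.0303 yaw [ 1.7999e+02 -1.0000e-02  7.4020e+01] F along -0.66 Flat 0.11 Fz -3.1 w 0.0209
[429.8 316.1] s mm -51.3 lat 6.7
[431.4 360.6] s mm 4.2 lat -75.8
[454.1 334.9] s mm 9.8 lat 0.7
[445.5 329.4] s mm -10.1 lat 0.6
[437.1 323.8] s mm -30.1 lat 0.8
```

drive_tool(
  motion=[
    [0.02,0,0,0,0,0,1],
    [0.018,0,0,0,0,0,1],
    [0.014,0,0,0,0,0,1],
    [0.014,0,0,0,0,0,1],
    [0.014,0,0,0,0,0,1],
    [0.014,0,0,0,0,0,1],
    [0.014,0,0,0,0,0,1],
    [0,0,0,0,0,0,1],
    [-0.02,0,0,0,0,0,1],
    [-0.01,0,0,0,0,0,1],
  ],
)

```text
clock: 24.55
tcp_pos: [0.561, 0.0806, 0.0303]
tool_rot: [-180.0, -0.0, 74.0]
wrist_force: [-0.6, -1.6, -1.2]
gripper_width: 0.0208
grasp_force: 78.6
```

drive_tool(
  motion=[
    [0,0,0,0,0,0,1],
    [0,0,0,0,0,0,1],
    [0,0,0,0,0,0,1],
    [0.01,0,0,0,0,0,1],
    [0.01,0,0,0,0,0,1],
    [0.01,0,0,0,0,0,1],
    [0.008,0,0,0,0,0,1],
    [0.006,0,0,0,0,0,1],
    [0.003,0,0,0,0,0,1],
    [0.003,0,0,0,0,0,1],
  ],
  newtons=25,
)

```text
clock: 25.55
tcp_pos: [0.5652, 0.0954, 0.0302]
tool_rot: [-180.0, 0.0, 74.0]
wrist_force: [-1.2, -5.3, -1.5]
gripper_width: 0.0207
grasp_force: 78.7
```

Run:
```python
import st
from sc import *
c=camera("scene"); np.savez("s8.npz",**c); det(c)
```

```text
t 25.55 along mm 111.78 lat -1.18 z 0.0302 yaw [-1.7999e+02  1.0000e-02  7.4010e+01] F along -5.41 Flat -0.28 Fz -1.5 w 0.0207
[431.4 360.6] s mm 4.2 lat -75.8
[456.5 336.4] s mm 15.3 lat 0.9
[447.9 330.7] s mm -4.8 lat 1.0
```

drive_tool(
  motion=[
    [0.0015,0,0,0,0,0,1],
    [0.0015,0,0,0,0,0,1],
    [0.0015,0,0,0,0,0,1],
    [0.0015,0,0,0,0,0,1],
    [0.0015,0,0,0,0,0,1],
    [0.0015,0,0,0,0,0,1],
    [0.0015,0,0,0,0,0,1],
    [0.0015,0,0,0,0,0,1],
    [0.0015,0,0,0,0,0,1],
    [0.0015,0,0,0,0,0,1],
  ],
  newtons=25,
)

```text
clock: 26.6
tcp_pos: [0.5666, 0.0998, 0.0303]
tool_rot: [180.0, -0.0, 74.0]
wrist_force: [-0.7, -4.2, -1.1]
gripper_width: 0.0203
grasp_force: 78.6
```

```bash
python3 -c "
import st"
```

```text
t 26.6 along mm 116.44 lat -1.31 z 0.0303 yaw [180.    -0.    74.01] F along -4.29 Flat -0.44 Fz -1.1 w 0.0203
```

drive_tool(
  motion=[
    [0.0008,0,0,0,0,0,1],
    [0.0008,0,0,0,0,0,1],
    [0.0008,0,0,0,0,0,1],
    [0.0008,0,0,0,0,0,1],
    [0.0008,0,0,0,0,0,1],
    [0.0008,0,0,0,0,0,1],
    [0.0008,0,0,0,0,0,1],
    [0.0008,0,0,0,0,0,1],
    [0.0008,0,0,0,0,0,1],
    [0.0008,0,0,0,0,0,1],
  ],
)

```text
clock: 27.6
tcp_pos: [0.5672, 0.1021, 0.0303]
tool_rot: [180.0, 0.0, 74.0]
wrist_force: [-1.4, -4.1, -2.3]
gripper_width: 0.0204
grasp_force: 78.6
```

drive_tool(
  motion=[
    [0.0008,0,0,0,0,0,1],
    [0.0008,0,0,0,0,0,1],
    [0.0008,0,0,0,0,0,1],
    [0.0008,0,0,0,0,0,1],
    [0.0008,0,0,0,0,0,1],
    [0.0008,0,0,0,0,0,1],
    [0.0008,0,0,0,0,0,1],
    [0.0008,0,0,0,0,0,1],
    [0.0008,0,0,0,0,0,1],
    [0.0008,0,0,0,0,0,1],
  ],
)

```text
clock: 28.6
tcp_pos: [0.5678, 0.1044, 0.0303]
tool_rot: [-180.0, -0.0, 74.0]
wrist_force: [-1.6, -4.9, -1.7]
gripper_width: 0.0209
grasp_force: 78.6
```

drive_tool(
  motion=[
    [0.0008,0,0,0,0,0,1],
    [0.0008,0,0,0,0,0,1],
    [0.0008,0,0,0,0,0,1],
    [0.0008,0,0,0,0,0,1],
    [0.0008,0,0,0,0,0,1],
    [0.0008,0,0,0,0,0,1],
    [0.0008,0,0,0,0,0,1],
    [0.0008,0,0,0,0,0,1],
    [0.0008,0,0,0,0,0,1],
    [0.0008,0,0,0,0,0,1],
  ],
)

```text
clock: 29.6
tcp_pos: [0.5685, 0.1067, 0.0303]
tool_rot: [-180.0, 0.0, 74.0]
wrist_force: [-1.6, -3.9, -1.8]
gripper_width: 0.0205
grasp_force: 78.6
```

drive_tool(
  motion=[
    [0.0008,0,0,0,0,0,1],
    [0.0008,0,0,0,0,0,1],
    [0.0008,0,0,0,0,0,1],
    [0.0008,0,0,0,0,0,1],
    [0.0008,0,0,0,0,0,1],
    [0.0008,0,0,0,0,0,1],
    [0.0008,0,0,0,0,0,1],
    [0.0008,0,0,0,0,0,1],
    [0.0008,0,0,0,0,0,1],
    [0.0008,0,0,0,0,0,1],
  ],
)

```text
clock: 30.6
tcp_pos: [0.5692, 0.1091, 0.0303]
tool_rot: [180.0, -0.0, 74.0]
wrist_force: [-1.8, -3.1, -2.0]
gripper_width: 0.0211
grasp_force: 78.6
```

drive_tool(
  motion=[
    [0.0008,0,0,0,0,0,1],
    [0.0008,0,0,0,0,0,1],
    [0.0008,0,0,0,0,0,1],
    [0.0008,0,0,0,0,0,1],
    [0.0008,0,0,0,0,0,1],
    [0.0008,0,0,0,0,0,1],
    [0.0008,0,0,0,0,0,1],
    [0.0008,0,0,0,0,0,1],
    [0.0008,0,0,0,0,0,1],
    [0.0008,0,0,0,0,0,1],
  ],
)

```text
clock: 31.6
tcp_pos: [0.5698, 0.1114, 0.0303]
tool_rot: [180.0, -0.0, 74.0]
wrist_force: [-1.7, -6.4, -2.3]
gripper_width: 0.0206
grasp_force: 78.6
```

drive_tool(
  motion=[
    [0.0005,0,0,0,0,0,1],
    [0.0005,0,0,0,0,0,1],
    [0.0005,0,0,0,0,0,1],
    [0.0005,0,0,0,0,0,1],
    [0.0005,0,0,0,0,0,1],
    [0.0005,0,0,0,0,0,1],
    [0.0005,0,0,0,0,0,1],
    [0.0005,0,0,0,0,0,1],
    [0.0005,0,0,0,0,0,1],
    [0.0005,0,0,0,0,0,1],
  ],
)

```text
clock: 32.6
tcp_pos: [0.5702, 0.1128, 0.0303]
tool_rot: [-180.0, -0.0, 74.0]
wrist_force: [-0.4, -4.8, -2.6]
gripper_width: 0.0204
grasp_force: 78.6
```

drive_tool(
  motion=[
    [0.0008,0,0,0,0,0,1],
    [0.0008,0,0,0,0,0,1],
    [0.0008,0,0,0,0,0,1],
    [0.0008,0,0,0,0,0,1],
    [0.0008,0,0,0,0,0,1],
    [0.0008,0,0,0,0,0,1],
    [0.0008,0,0,0,0,0,1],
    [0.0008,0,0,0,0,0,1],
    [0.0008,0,0,0,0,0,1],
    [0.0008,0,0,0,0,0,1],
  ],
)

```text
clock: 33.6
tcp_pos: [0.5709, 0.1151, 0.0303]
tool_rot: [-180.0, -0.0, 74.0]
wrist_force: [-0.8, -4.1, -1.9]
gripper_width: 0.0206
grasp_force: 78.7
```

drive_tool(
  motion=[
    [0.0008,0,0,0,0,0,1],
    [0.0008,0,0,0,0,0,1],
    [0.0008,0,0,0,0,0,1],
    [0.0008,0,0,0,0,0,1],
    [0.0008,0,0,0,0,0,1],
    [0.0008,0,0,0,0,0,1],
    [0.0008,0,0,0,0,0,1],
    [0.0008,0,0,0,0,0,1],
    [0.0008,0,0,0,0,0,1],
    [0.0008,0,0,0,0,0,1],
  ],
)

```text
clock: 34.6
tcp_pos: [0.5713, 0.117, 0.0302]
tool_rot: [-180.0, 0.0, 74.0]
wrist_force: [-1.8, -11.7, -0.9]
gripper_width: 0.0204
grasp_force: 78.8
```

drive_tool(
  motion=[
    [0.0005,0,0,0,0,0,1],
    [0.0005,0,0,0,0,0,1],
    [0.0003,0,0,0,0,0,1],
    [0,0,0,0,0,0,1],
    [0,0,0,0,0,0,1],
    [0,0,0,0,0,0,1],
    [0,0,0,0,0,0,1],
    [0,0,0,0,0,0,1],
    [0,0,0,0,0,0,1],
    [0,0,0,0,0,0,1],
  ],
)

```text
clock: 35.6
tcp_pos: [0.5713, 0.117, 0.0302]
tool_rot: [-180.0, 0.1, 74.0]
wrist_force: [-2.9, -13.0, -0.0]
gripper_width: 0.0206
grasp_force: 78.9
```

drive_tool(
  motion=[
    [-0.01,0,0,0,0,0,1],
    [-0.02,0,0,0,0,0,1],
    [-0.05,0,0,0,0,0,1],
    [-0.05,0,0,0,0,0,1],
    [-0.02,0,-0.04,0,0,0,1],
    [0,0,-0.1,0,0,0,1],
    [0,0,-0.12,0,0,0,1],
    [0,0,-0.1,0,0,0,1],
    [0,0,-0.04,0,0,0,1],
    [0,0,0,0,0,0,1],
  ],
)

```text
clock: 36.6
tcp_pos: [0.5601, 0.0742, 0.1521]
tool_rot: [179.8, -0.1, 74.0]
wrist_force: [-0.6, -0.3, -3.5]
gripper_width: 0.0206
grasp_force: 78.6
```

drive_tool(
  motion=[
    [-0.08,0,0,0,0,0,1],
    [-0.15,-0.003,0,0,0,0,1],
    [-0.16,-0.004,0,0,0,0,1],
    [-0.16,-0.004,0,0,0,0,1],
    [-0.16,-0.004,0,0,0,0,1],
    [-0.16,-0.004,0,0,0,0,1],
    [-0.16,-0.004,0,0,0,0,1],
    [-0.16,-0.004,0,0,0,0,1],
    [-0.16,-0.004,0,0,0,0,1],
    [-0.1,-0.001,0,0,0,0,1],
  ],
)

```text
clock: 37.6
tcp_pos: [0.4283, -0.3436, 0.1487]
tool_rot: [-179.9, -0.0, 73.9]
wrist_force: [1.0, -0.0, -2.8]
gripper_width: 0.0206
grasp_force: 78.5
```

drive_tool(
  motion=[
    [-0.03,0,0,0,0,0,1],
    [0,0,0,0,0,-0.03,1],
    [0,0,0,0,0,-0.04,1],
    [0,0,0,0,0,-0.04,1],
    [0,0,0,0,0,-0.04,1],
    [0,0,0,0,0,-0.04,1],
    [0,0,0,0,0,-0.016,1],
    [0,0,0,0,0,0,1],
    [0,0,0,0,0,0,1],
    [0,0,0,0,0,0,1],
  ],
)

```text
clock: 38.6
tcp_pos: [0.4276, -0.3493, 0.1498]
tool_rot: [-180.0, -0.0, 111.0]
wrist_force: [-0.4, -0.1, -2.0]
gripper_width: 0.0206
grasp_force: 78.5
```

Run:
```python
import st
from sc import *
c=camera("scene"); np.savez("s9.npz",**c); det(c)
print(plan([.4268,-.3525,.0245],111.1))
w=camera("wrist"); np.savez("w9.npz",**w); cv2.imwrite("pics/w9.png",w["pixels"])
```

```text
t 38.6 along mm -353.51 lat 10.94 z 0.1498 yaw [-1.7998e+02 -5.0000e-02  1.1102e+02] F along -0.24 Flat 0.31 Fz -2.0 w 0.0206
[431.2 360.5] s mm 3.8 lat -75.9
[391.3 335.2] s mm -87.8 lat -80.1
[422.4 297.7] s mm -87.5 lat 34.8
[457.6 337.1] s mm 17.7 lat 0.9
('tool mm', array([ -2.6,  -1.9, 125.4]), 'frac', array([-0.0086, -0.0064,  0.4182]), 'rz', np.float64(-0.0004), 'dyaw', np.float64(0.07))
```

drive_tool(
  motion=[
    [-0.0086,-0.0064,0.04,0,0,0,1],
    [0,0,0.09,0,0,0,1],
    [0,0,0.1,0,0,0,1],
    [0,0,0.08,0,0,0,1],
    [0,0,0.05,0,0,0,1],
    [0,0,0.025,0,0,0,1],
    [0,0,0.015,0,0,0,1],
    [0,0,0.01,0,0,0,1],
    [0,0,0.004,0,0,0,1],
    [0,0,0.003,0,0,0,1],
  ],
)

```text
clock: 39.7
tcp_pos: [0.4271, -0.353, 0.0256]
tool_rot: [180.0, 0.0, 111.1]
wrist_force: [0.4, -0.4, -1.6]
gripper_width: 0.0203
grasp_force: 78.6
```

drive_tool(
  motion=[
    [0,0,0.003,0,0,0,1],
    [0,0,0.002,0,0,0,1],
    [0,0,0,0,0,0,1],
    [0,0,0,0,0,0,1],
    [0,0,0,0,0,0,0.3],
    [0,0,0,0,0,0,-0.3],
    [0,0,0,0,0,0,-1],
    [0,0,0,0,0,0,-1],
    [0,0,0,0,0,0,-1],
    [0,0,0,0,0,0,-1],
  ],
)

```text
clock: 40.7
tcp_pos: [0.4268, -0.3528, 0.0236]
tool_rot: [-180.0, -0.0, 111.1]
wrist_force: [0.3, -0.4, -0.2]
gripper_width: 0.0852
grasp_force: 0.0
```

drive_tool(
  motion=[
    [0,0,0,0,0,0,-1],
    [0,0,-0.05,0,0,0,-1],
    [0,0,-0.1,0,0,0,-1],
    [0,0,-0.14,0,0,0,-1],
    [0,0,-0.14,0,0,0,-1],
    [0,0,-0.12,0,0,0,-1],
    [-0.08,0,0,0,0,0,-1],
    [-0.08,0,0,0,0,0,-1],
    [0,0,0,0,0,0,-1],
    [0,0,0,0,0,0,-1],
  ],
)

```text
clock: 41.7
tcp_pos: [0.4438, -0.3973, 0.1883]
tool_rot: [-180.0, -0.0, 111.1]
wrist_force: [-0.5, -1.3, 1.1]
gripper_width: 0.0852
grasp_force: 0.0
```

Run:
```python
from h import *
s=get_state(); print(s["clock"],s["tcp_pos"],s["wrist_force"])
w=camera("wrist"); np.savez("w10.npz",**w); c=camera("scene"); np.savez("s10.npz",**c)
cv2.imwrite("pics/end.png",np.hstack([cv2.resize(w["pixels"],(400,300)),cv2.resize(c["pixels"][130:430,130:530],(400,300))]))
```

```text
41.7 [ 0.44383573 -0.39734764  0.18829659] [-0.47689339 -1.33985827  1.14672835]
```

View pics/end.png

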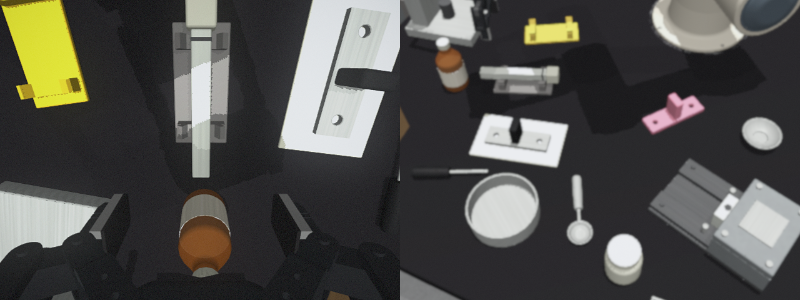

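The bar lies straight in both saddles (wrist px 201,100), the plate sits flat on the board, the block is inside the head, and the bystanders look unmoved.

```bash
python3 -c "
from bench import *
print(close_job())"
```

```text
the job is handed in; nothing more can be done
None
```

Job handed in at about 42 s of the 72 s limit: the lock plate lies flat on the board, the block is tapped home (pushing force rose to about 13 N with no further travel), and the bar is back in its saddles with the gripper clear. The hand-in call returned no verdict, and the hidden pin and stop cannot be seen directly.

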